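# Clamp a relief carving in the carver's vise

### The job

Lay the bearded-man carving face up and lengthwise in the middle of the vise's bed, between the two jaws, and let go of it; then slide the jaw by its upright grip until the carving is tight against the fixed jaw and the jaw's spring pad is pressed most of the way in or fully in, so that it stays held. Push no harder than that needs, because the wood bruises, and leave the other things on the table where they are.

Things in the scene. Friction and masses are not known exactly. Their poses are not given: they have to be found in the camera images.
- vise: Carver's vise, screwed down: brown wooden bed 150 mm (its x) by 380 mm (its y), 20 mm thick, no side walls. Origin: centre of the bed's underside, on the table; its top (where work lies) is at z = 0.020. The slide runs along the vise's y axis: fixed jaw near its -y end, sliding jaw at +y.
- fixed_jaw: Fixed jaw of the vise, dark wood, 110 mm wide (along the vise's x), 30 mm thick, standing 40 mm above the bed. Origin: middle of the bottom edge of its clamping face, on the bed's top; the clamping face looks along the vise's +y, the jaw's wood lies on the -y side. Same axes as the vise.
- jaw_handle (a point): Top centre of the jaw's pale upright grip, 129 mm above the table; 24 mm thick along the slide (vise y), 50 mm wide, standing 59 mm above the block (115 x 50 mm). The jaw drags with about 10 N and stays where left. A sprung wooden pad (80 x 36 mm) stands 16 to 36 mm ahead of the block, set by a screw; it yields 6 mm, with 1 N at first and 8 N fully in, then is solid.
- jaw: The sliding jaw: dark wooden block with the upright grip. Origin: on the bed's top at the middle of the block's front face (which looks along the vise's -y), 25 mm ahead of the grip's centre; same axes as the vise. At most 130 mm of travel; fully open its origin is 256 mm from the fixed jaw's face. It starts at least 30 mm wider open than the carving needs.
- carving: Pale wooden relief carving of a bearded man in a hat: straight-sided slab 56 mm wide (its x), 130 mm long (its y), 32 mm thick, with the carved face standing up to 57 mm above the underside; 0.2 to 0.4 kg. Origin: centre of the underside. y points to the hat. Lies face up on the mat (3 mm thick); grasp it by the straight long sides.
- offcut: plain brown wood offcut, 36 x 100 x 30 mm, lying on the mat beside the carving; leave alone. Origin: middle of its underside.
- mat_gouge: gouge with a pale wooden handle, about 190 mm long, 24 mm thick, lying on the mat's side nearest the robot; leave alone. Origin: middle of its underside.
- mallet: round dark carver's mallet standing on its head, 86 mm wide, 235 mm tall; leave alone. Origin: middle of its underside.
- mug: white mug, 80 mm wide, 95 mm tall; leave alone. Origin: middle of its underside.
- figure: small turned wooden figure, 70 mm wide, 140 mm tall, at the back; leave alone. Origin: middle of its underside.
- stone: grey sharpening stone, 60 x 120 x 28 mm, at the back; leave alone. Origin: middle of its underside.

How it is judged:
By the outcome, as a careful person would: the job done as asked, in the order asked, and still so for the second after the job is handed in, with the robot touching nothing.
It also fails if it takes over 64 s, if anything falls off the work surface, if the arm or the gripper's body presses on something with over 40 N, if the wrist force passes 120 N, or if a joint passes its speed limit or range.

### The arm

A 6-joint arm with a two-finger parallel gripper is mounted at the origin on the work surface. World frame = base frame: x ahead of the robot, y to its left, z up, the work surface at z = 0. Lengths are in m, angles in rad, forces in N, time in s.
With the tool pointing down it reaches from about 0.2 to 0.875 m from the base axis. Payload 3.4 kg.
Tool frame: the origin (TCP) lies between the finger pads; the fingertips stand 25 mm ahead of it and the grasp point (between the pads) lies 6 mm ahead of it (r.nose_length is the z of the fingertips in the tool frame, in m); z points along the fingers, y is the line along which they close (so a half turn about z gives the same grasp; the last joint's range is limited). The gripper opens to 94 mm and grips with 3 to 60 N. Pads are 16 mm wide; open, the fingers measure 119 mm over their backs; the gripper's body (75 mm by 177 mm) begins 78 mm behind the grasp point.
Start: joints at [1.117, 0.276, 1.505, -0, 1.361, -0.121], TCP at [0.188, 0.543, 0.23] pointing down, gripper open.
Joint ranges: [-2.89, 2.89], [-0.75, 2.08], [0.22, 2.7], [-1.18, 4.32], [0.11, 2.71], [-2.7, 2.7]. Speed limits (rad/s): [2.57, 2.57, 3.14, 3.14, 3.14, 3.14].

### API

Orientations are given as a unit quaternion [w, x, y, z].
In Python, from plant import r, gripper_to, inverse_kinematics, vision, models, telemetry gives the robot as it stands. Calls block until the motion is done:
- r.move_to(position, orientation): joint-space move of the TCP to a pose.
- r.move_l(position, rot=None, vel=0.15, guard=None): straight line of the TCP; rot=None keeps the orientation; vel is the mean speed in m/s. With guard (N) it stops when the force on the tool has changed by that much, and returns True; else False.
- r.movej(angles): joint-space move.
- gripper_to(opening, f_grip=None): finger opening in m; f_grip is the grip in N (None keeps the last); returns when the fingers have stopped.
- r.hold(seconds).
- inverse_kinematics(position, orientation): joint angles nearest the present ones, or None.
- vision.snapshot(name): name is "side" or "top" or "wrist"; returns the picture (384x512x3 uint8, red, green, blue); there is no depth.
- vision.get_calibration(name): a dict with "fx", "fy", "cx", "cy" (pixels), "position" and "orientation" of the camera in the world. Camera axes: x right, y down, z forward; pixel columns grow to the right and rows downward; lengths in m; the calibration is good to about 2 mm. A picture is of the moment at which its call begins: read the wrist's pose just before it. get_calibration takes no time and is no camera call; for the wrist camera it gives the pose at the moment of the call.
A pose or a line that the arm cannot do raises r.PlanningError and nothing moves.
- r.sign_off(): hands the job in; it is judged then, once.
Trained networks look in the newest picture that a camera, given by its name, has taken for a name from the list of things; names that differ only in an ending like _2 or _b are one class to them, and where a whole thing is asked for, a point or a joint stands for the part that bears it (a point fixed in the world has none). Each returns a list of dicts, best first, with "score" (0 to 1); they miss things now and then, are a little off and sometimes report something else, mostly with a low value. They report only what shows in the picture. A call takes as long as a camera call.
- models.boxes_of(thing, camera): "at" ([x, y, z] in m, in world coordinates, good to about 4 mm: the middle of the surface that is visible of it).
- models.regions_of(thing, camera): "pixels" (384x512 bool, what is visible of it).
- models.mark_of(thing, camera): "at" ([x, y, z] in m, in world coordinates, good to about 4 mm: a listed point, or the origin of a listed thing).
Readings, each from a call of its own:
- telemetry.current_t(): time.
- telemetry.current_joints(): joint angles.
- telemetry.current_dq(): joint speeds.
- telemetry.current_joint_efforts(): joint torques, N m.
- telemetry.current_ee_pos(): TCP position.
- telemetry.current_tool_rot(): TCP orientation.
- telemetry.current_wrist_force(): force on the tool from outside, world axes, zero at the start.
- telemetry.current_torque(): the same for the moment, N m.
- telemetry.current_opening(): finger opening in m.
- telemetry.current_finger_force(): force on a finger pad.
Only numpy, scipy, OpenCV 4.12 (cv2) and the standard library are available. Lean on these libraries where they do the work, as an engineer would, in place of code of your own. Each camera call takes 0.05 s, during which the arm holds its last target. There are 200 camera calls.

## Working session

There is one attempt and no reset: what is moved stays moved. The work goes in short steps, each a Python script; the robot and the scene stay as the last script left them, time stands still between calls to the robot, and variables do not carry over. Pictures are saved under pics/ and viewed, at most 10 in all, crops included, and the job is handed in when it is done.

```bash
ls; mkdir -p pics
python3 - <<'E'
from plant import r, vision, models, telemetry
import cv2, numpy as np
for c in ["top","side"]:
    im=vision.snapshot(c); cv2.imwrite(f"pics/{c}0.png",im[:,:,::-1])
    k=vision.get_calibration(c); print(c,{a:np.round(b,3) for a,b in k.items()})
    for t in ["vise","fixed_jaw","jaw_handle","jaw","carving","offcut","mat_gouge","mallet","mug"]:
        print(t,[(np.round(d["at"],3),round(d["score"],2)) for d in models.mark_of(t,c)[:2]])
print(telemetry.current_t(), telemetry.current_tool_rot(), r.nose_length)
E
```

```text
pics
top {'fx': np.float64(431.099), 'fy': np.float64(431.099), 'cx': np.float64(252.974), 'cy': np.float64(194.76), 'position': array([0.476, 0.002, 1.489]), 'orientation': array([-0.034,  0.708, -0.704,  0.032])}
vise [(array([ 0.504, -0.23 , -0.   ]), 0.56)]
fixed_jaw [(array([ 0.472, -0.369,  0.013]), 0.84), (array([0.42 , 0.245, 0.004]), 0.32)]
jaw_handle [(array([ 0.535, -0.118,  0.131]), 0.85)]
jaw [(array([ 0.525, -0.141,  0.017]), 0.69)]
carving [(array([0.556, 0.232, 0.001]), 0.66)]
offcut [(array([0.678, 0.257, 0.004]), 0.66)]
mat_gouge [(array([0.419, 0.246, 0.005]), 0.8)]
mallet [(array([ 0.442, -0.58 ,  0.001]), 0.74)]
mug [(array([0.441, 0.575, 0.001]), 0.6), (array([ 0.441, -0.58 , -0.001]), 0.25)]
side {'fx': np.float64(359.15), 'fy': np.float64(359.15), 'cx': np.float64(257.225), 'cy': np.float64(190.081), 'position': array([0.704, 0.949, 0.797]), 'orientation': array([-0.035,  0.055,  0.89 , -0.451])}
vise [(array([ 0.51 , -0.223,  0.004]), 0.82)]
fixed_jaw [(array([ 0.473, -0.374,  0.02 ]), 0.67)]
jaw_handle [(array([ 0.531, -0.117,  0.129]), 0.77), (array([ 0.79 , -0.107,  0.001]), 0.67)]
jaw [(array([ 0.525, -0.143,  0.017]), 0.79)]
carving [(array([0.556, 0.235, 0.004]), 0.97)]
offcut [(array([0.675, 0.262, 0.003]), 0.63)]
mat_gouge [(array([0.419, 0.246, 0.004]), 0.74), (array([ 0.77 , -0.237, -0.003]), 0.6)]
mallet [(array([ 0.444, -0.579, -0.002]), 0.75), (array([0.558, 0.231, 0.003]), 0.52)]
mug [(array([0.439, 0.577, 0.001]), 0.65)]
1.0 [5.59586329e-06 1.65574287e-01 9.86197320e-01 2.31323187e-05] 0.025
```

View pics/top0.png

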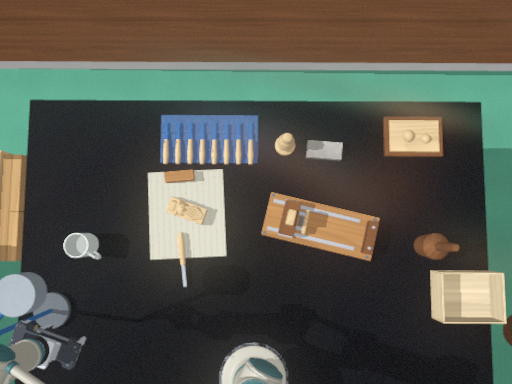

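View pics/side0.png

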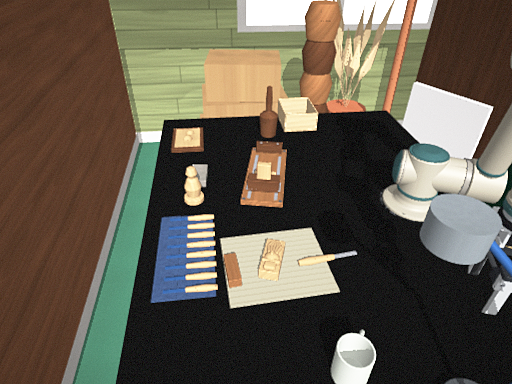

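The top view shows the carving on the mat at about (187,210), the offcut at (180,176), the gouge at (183,260), and the vise from (265,210) to (378,245). The jaw grip is at (292,217) and the fixed jaw at (370,237). The side view agrees with this. Next I'll take wrist close-ups.

```bash
cat > h.py <<'E'
import numpy as np, cv2
from scipy.spatial.transform import Rotation as R
from plant import r, gripper_to, inverse_kinematics, vision, models, telemetry
def down(phi):  # tool z down, closing line along world angle phi
    y=np.array([np.cos(phi),np.sin(phi),0]); z=np.array([0,0,-1.])
    return R.from_matrix(np.c_[np.cross(y,z),y,z]).as_quat(scalar_first=True)
def to_plane(px,k,z):  # pixels (n,2) -> world points at height z
    px=np.atleast_2d(px).astype(float)
    d=np.c_[(px[:,0]-k["cx"])/k["fx"],(px[:,1]-k["cy"])/k["fy"],np.ones(len(px))]
    d=R.from_quat(k["orientation"],scalar_first=True).apply(d); p=np.array(k["position"])
    return p+d*((z-p[2])/d[:,2])[:,None]
def to_px(P,k):
    c=R.from_quat(k["orientation"],scalar_first=True).inv().apply(np.atleast_2d(P)-np.array(k["position"]))
    return np.c_[c[:,0]/c[:,2]*k["fx"]+k["cx"],c[:,1]/c[:,2]*k["fy"]+k["cy"]]
def mask_rect(thing,cam,k,z):  # min-area rectangle of the mask projected on plane z
    g=models.regions_of(thing,cam)[0]
    c=max(cv2.findContours(g["pixels"].astype(np.uint8),0,1)[0],key=cv2.contourArea)
    p=to_plane(c[:,0],k,z)[:,:2]
    (cx,cy),(w,h),a=cv2.minAreaRect((p*1000).astype(np.float32))
    if w>h: w,h,a=h,w,a+90
    return g["score"],np.round([cx,cy,w,h],1),round((a+90)%180-90,1)  # a: angle of SHORT side
E
python3 - <<'E'
from h import *
def look(tag,pos,phi,things):
    r.move_to(pos,down(phi)); k=vision.get_calibration("wrist"); im=vision.snapshot("wrist")
    cv2.imwrite(f"pics/{tag}.png",im[:,:,::-1]); np.save(f"pics/{tag}.npy",k,allow_pickle=True)
    print(tag,np.round(k["position"],3),np.round(k["fx"]),telemetry.current_t(),np.round(telemetry.current_joints(),2))
    for t in things:
        print(t,[(np.round(d["at"],4),round(d["score"],2)) for d in models.mark_of(t,"wrist")[:2]])
    return k
k=look("w_carv",[0.53,0.235,0.32],0.2,["carving","offcut","mat_gouge"])
print(mask_rect("carving","wrist",k,0.035))
k=look("w_vise",[0.48,-0.23,0.38],-0.22,["vise","fixed_jaw","jaw","jaw_handle"])
print(mask_rect("vise","wrist",k,0.02))
E
```

```text
w_carv [0.514 0.307 0.473] 341.0 2.7667 [0.3  0.25 1.33 0.   1.57 0.1 ]
carving [(array([0.5578, 0.2286, 0.0043]), 0.63)]
offcut [(array([0.6767, 0.2579, 0.0017]), 0.61)]
mat_gouge [(array([0.4195, 0.2514, 0.0059]), 0.72)]
(0.69, array([554.3, 233. ,  58.8, 129.8]), -19.4)
w_vise [ 0.495 -0.159  0.533] 341.0 4.7417 [-0.58  0.16  1.3   0.    1.68 -0.36]
vise [(array([ 0.5095, -0.2249, -0.0043]), 0.89), (array([ 0.5336, -0.1143,  0.1302]), 0.44)]
fixed_jaw [(array([ 0.4723, -0.3689,  0.0215]), 0.94)]
jaw [(array([ 0.5278, -0.1406,  0.021 ]), 0.85)]
jaw_handle [(array([ 0.5319, -0.1143,  0.1276]), 0.73), (array([ 0.4653, -0.3677,  0.0202]), 0.61)]
(0.61, array([ 504.6, -229.1,  150.2,  390.3]), -13.4)
```

Run:
```python
from h import *
def box(im,k,c,yaw,w,l,z,col):
    a=np.radians(yaw); ex=np.array([np.cos(a),np.sin(a)]); ey=np.array([-ex[1],ex[0]])
    P=[np.r_[np.array(c)+sx*w/2*ex+sy*l/2*ey,z] for sx,sy in[(-1,-1),(1,-1),(1,1),(-1,1)]]
    cv2.polylines(im,[np.round(to_px(P,k)).astype(int)],True,col,1)
a=cv2.imread("pics/w_carv.png"); k=np.load("pics/w_carv.npy",allow_pickle=True).item()
box(a,k,[.556,.232],-19.4,.056,.130,.003,(0,0,255)); box(a,k,[.556,.232],-19.4,.056,.130,.035,(255,0,0))
b=cv2.imread("pics/w_vise.png"); k=np.load("pics/w_vise.npy",allow_pickle=True).item()
y=-13.2; ex=np.array([np.cos(np.radians(y)),np.sin(np.radians(y))]); ey=np.array([-ex[1],ex[0]])
V=np.array([.507,-.226])
box(b,k,V,y,.15,.38,.02,(0,0,255))
F=np.array([.4725,-.3695]); box(b,k,F-.015*ey,y,.11,.03,.06,(255,0,0))
H=np.array([.533,-.116]); box(b,k,H,y,.05,.024,.129,(0,255,0))
print("F,H in vise",(F-V)@ex,(F-V)@ey,(H-V)@ex,(H-V)@ey)
cv2.imwrite("pics/ov.png",np.vstack([a[80:384],b[90:384]]))
```

```text
F,H in vise -0.0008201222882449685 -0.14758667758111613 0.00019445576253006124 0.11303080193892469
```

View pics/ov.png

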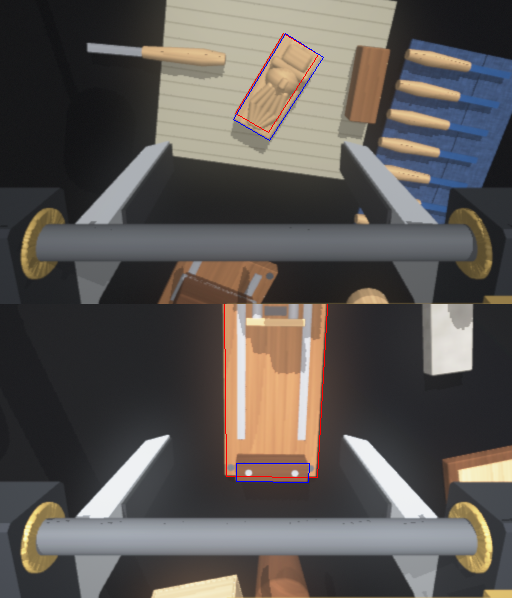

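The overlays fit: the carving at about (278,86) has its hat at the upper right, and the vise outline and fixed jaw line up. Now I'll pick and place.

```bash
cat >> h.py <<'E'
YAW=np.radians(-13.2); EX=np.array([np.cos(YAW),np.sin(YAW)]); EY=np.array([-EX[1],EX[0]])
V=np.array([.507,-.2265]); FACE=V-.1475*EY; GRIP=V+.113*EY
E
python3 - <<'E'
from h import *
T=telemetry
c=[.5555,.232]; q=down(np.radians(-19.4)); g=FACE+.080*EY; qv=down(YAW)
r.move_to([*c,.14],q); r.move_l([*c,.033],vel=.12,guard=8)
print("z",T.current_ee_pos()); gripper_to(.045,20); print("open",T.current_opening(),T.current_finger_force())
r.move_l([*c,.16],vel=.15); print(T.current_opening(),T.current_wrist_force())
r.move_to([*g,.16],qv); r.move_l([*g,.056],vel=.12)
print("hit",r.move_l([*g,.048],vel=.03,guard=4),T.current_ee_pos(),T.current_opening())
gripper_to(.094); r.move_l([*g,.20],vel=.15)
h=GRIP
r.move_to([*(V+.02*EY),.38],qv)
k=vision.get_calibration("wrist"); im=vision.snapshot("wrist"); cv2.imwrite("pics/placed.png",im[:,:,::-1])
np.save("pics/placed.npy",k,allow_pickle=True)
print(mask_rect("carving","wrist",k,.052)); print([(d["at"],d["score"]) for t in("carving","jaw_handle") for d in models.mark_of(t,"wrist")[:1]])
print("want",g,T.current_t())
E
```

```text
z [0.55622432 0.23212498 0.03371323]
open 0.05569883759587267 19.99992549419403
0.055819541533275355 [ 0.24595087  0.0320079  -2.70772407]
hit True [ 0.49243745 -0.29287422  0.04983273] 0.05593049312724337
(0.86, array([ 492.5, -288.5,   55.4,  133.1]), -13.2)
[([0.4935, -0.295, 0.0201], 0.98), ([0.5338, -0.1148, 0.1304], 0.8)]
want [ 0.49158632 -0.29221658] 15.7583
```

View pics/placed.png

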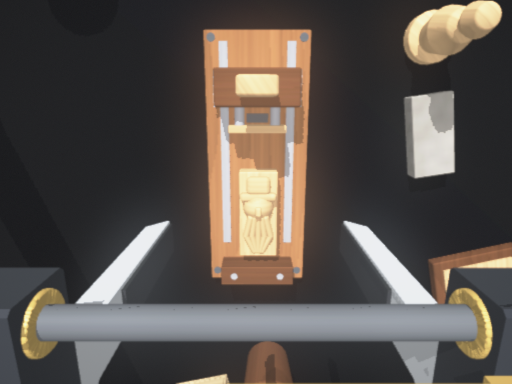

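The carving lies straight and centred between the jaws at about (258,212). The pad face is at row 130 and the grip at (257,85). Next I'll grip the handle and measure the drag over the first 20 mm, which is free travel.

Run:
```python
from h import *
T=telemetry
q=down(YAW+np.pi/2); r.move_to([*GRIP,.19],q); r.move_l([*GRIP,.117],vel=.1,guard=8)
print(T.current_ee_pos(),T.current_joints().round(2) if hasattr(T.current_joints(),'round') else 0, T.current_wrist_force())
gripper_to(.015,25); print(T.current_opening(),T.current_wrist_force())
p0=np.array(T.current_ee_pos()); np.save("p0.npy",p0)
def f(): w=T.current_wrist_force(); return round(float(w[:2]@EY),2),round(float(w[:2]@EX),2),round(float(w[2]),2)
for s in (.015,.018,.019,.020,.021):
    print(r.move_l([*(p0[:2]-s*EY),p0[2]],vel=.04 if s<.016 else .01,guard=25),s,f(),((np.array(T.current_ee_pos())-p0)[:2]@-EY).round(4))
r.hold(.3); print(f(),T.current_t())
```

```text
[ 0.53336272 -0.11672765  0.1175634 ] [-0.34  0.32  1.74  0.    1.08 -1.68] [0.34186038 0.02863758 0.64348967]
0.02409569183275045 [0.30530275 0.07093548 0.17285485]
False 0.015 (7.42, -0.06, 0.41) 0.0128
False 0.018 (8.86, -0.74, 0.01) 0.0151
False 0.019 (10.3, 0.66, -0.51) 0.016
False 0.02 (9.38, 0.16, -0.27) 0.017
False 0.021 (8.26, 0.3, 0.01) 0.0179
(9.78, 1.15, 0.68) 21.0083
```

Run:
```python
from h import *
T=telemetry; p0=np.load("p0.npy")
def f():
    w=[]
    for _ in range(8): r.hold(.02); w.append(T.current_wrist_force()[:2]@EY)
    return np.mean(w)
def go(s,v): r.move_l([*(p0[:2]-s*EY),p0[2]],vel=v,guard=15)
act=lambda: (np.array(T.current_ee_pos())-p0)[:2]@-EY
go(.035,.03); b=[f()]; go(.05,.03); b.append(f()); base=np.mean(b); print("base",b)
s=.05
while s<.105 and T.current_t()<50:
    F=f(); a=act(); print(round(s,4),round(a,4),round(F-base,2),end=" | ")
    if F-base>5.8: break
    s+=.002 if F-base<2.2 else .001; go(s,.02)
print(T.current_t())
```

```text
base [np.float64(8.102481854740216), np.float64(8.022761331786644)]
0.05 0.0474 0.02 | 0.052 0.0491 0.58 | 0.054 0.0511 0.88 | 0.056 0.0531 0.82 | 0.058 0.0551 0.98 | 0.06 0.0568 1.63 | 0.062 0.0585 2.48 | 0.063 0.0593 2.69 | 0.064 0.0603 3.33 | 0.065 0.0612 2.92 | 0.066 0.0622 3.25 | 0.067 0.0632 3.05 | 0.068 0.0642 2.73 | 0.069 0.0652 3.06 | 0.07 0.0662 2.82 | 0.071 0.0672 3.06 | 0.072 0.0682 2.84 | 0.073 0.0692 2.92 | 0.074 0.0702 2.88 | 0.075 0.0712 2.91 | 0.076 0.0721 3.0 | 0.077 0.0729 3.98 | 0.078 0.0736 4.5 | 0.079 0.0743 5.33 | 0.08 0.0749 6.43 | 31.875
```

Contact came at about 55 mm and the carving went tight at 72 mm. Force is now rising about 1.2 N/mm, as the spring should, so the pad is about 4 mm in. It needs roughly 1.3 mm more.

Run:
```python
from h import *
T=telemetry; p0=np.load("p0.npy"); base=8.06; s=.080
def f():
    w=[]
    for _ in range(10): r.hold(.02); w.append(T.current_wrist_force()[:2]@EY)
    return np.mean(w)
act=lambda: (np.array(T.current_ee_pos())-p0)[:2]@-EY
while s<.084:
    s+=.0006; r.move_l([*(p0[:2]-s*EY),p0[2]],vel=.01,guard=12)
    F=f()-base; a=act(); print(round(s,4),round(a,4),round(F,2),end=" | ")
    if F>8.3 or a>.0764: break
# unload the arm before letting go
p=np.array(T.current_ee_pos()); r.move_l(p,vel=.01); print("unload",f(),act())
gripper_to(.08); p=np.array(T.current_ee_pos()); print(p,f())
r.move_l([*p[:2],.20],vel=.12)
pos=V-.0*EY; r.move_to([*pos,.38],down(YAW))
k=vision.get_calibration("wrist"); im=vision.snapshot("wrist"); cv2.imwrite("pics/end.png",im[:,:,::-1])
m=models.mark_of("jaw_handle","wrist")[0]["at"]; c=models.mark_of("carving","wrist")[0]["at"]
print("jaw",(np.array(m)[:2]-FACE)@EY-.025,"carv",(np.array(c)[:2]-FACE)@EY,(np.array(c)[:2]-FACE)@EX,mask_rect("carving","wrist",k,.052),T.current_t())
```

```text
0.0806 0.0753 7.06 | 0.0812 0.0756 7.19 | 0.0818 0.076 7.52 | 0.0824 0.0764 8.33 | unload 2.546358602091149 0.07623621741517697
[ 0.51526499 -0.19091363  0.11694322] 0.018520376604278223
jaw 0.1594393702650703 carv 0.06530742124561958 0.0025357440140863718 (0.65, array([ 487.7, -306.7,   57.8,  125.4]), -13.1) 38.0
```

View pics/end.png

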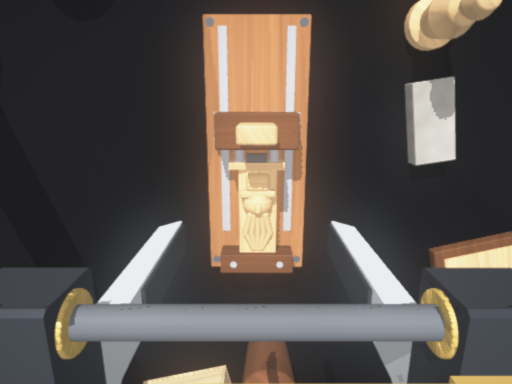

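The carving sits tight between the fixed jaw (row 250) and the pad (row 167), straight and centred. The pad is about 5.5 mm in, and the gripper is clear.

```bash
python3 -c "
from plant import r; print(r.sign_off())"
```

```text
the job is handed in; nothing more can be done
None
```

The job is handed in after about 38 s: the carving lies face up and lengthwise, tight against the fixed jaw, with the spring pad an estimated 5–5.5 mm of its 6 mm in and the gripper clear of everything.

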